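# Preset the hall scale and load coin tubes

## Task

On the little letter scale, turn the black dial clockwise (seen from above) until it stops, then count exactly three clicks back. Then move coin tubes from the turntable to the scale's pan, gently and one at a time, until the needle rests between the two tines of the steel fork on the face; the pan must never hit bottom. Do not disturb the other things standing about.

Things in the scene. Friction and masses are not known exactly. Their poses are not given: they have to be found in the camera images.
- scale: grey letter scale, fixed to the shelf: housing 130 (x) x 290 (y) x 45 mm tall; origin: centre of its underside, z up. On its top: the dial (axis at y = -95 mm), a white round face 66 mm across with needle and fork (axis at y = 0), and the round aluminium pan (axis at y = +85 mm)
- knob_grip (a point): point on the dial's axis, 65 mm above the shelf, to grip the dial: a bar 48 mm long, 13 mm wide, 25 mm tall (from 52 to 77 mm above the shelf) on a skirt 54 mm across; its x axis runs along the bar towards the end with a white line on top, and turns with the dial; its z axis is up
- knob (a joint): dial angle in rad: 0 at the clockwise stop, grows counter-clockwise seen from above, up to 3.35. It clicks into spring notches 0.419 rad (24 degrees) apart, the first at the stop: 1.257 is three clicks back. Black ticks on the housing, the first towards the scale's +x, mark the notches for the white line. About 0.05 N m carries it over a click; when let go it centres itself in the nearest notch. It moves the fork on the face 0.5 rad per click
- pan_floor (a point): centre of the pan's upper surface, 76 mm above the shelf when empty; the pan is 110 mm across with a rim rising 4 mm above that surface; it sinks straight down on a spring under load
- pan (a joint): how far the pan has sunk in m: 0 when empty, 0.00833 per 100 g, bottom at 0.024
- needle (a joint): angle of the black needle on the face in rad, 0 when the pan is empty (pointing to the scale's +y, to the pan), growing clockwise seen from above by 1 rad per 100 g. The fork's two steel tines stand 0.44 rad either side of its middle, which is at 0 with the dial at its stop and at 1.5 with the dial three clicks back, so the needle then belongs between 1.06 and 1.94: 106 to 194 g. This takes two or three tubes
- turntable: round white plastic turntable tray 250 mm across, its flat upper surface 18 mm above the shelf, with a rim 3 mm thick rising 6 mm above that surface; origin: centre of its underside, on the shelf. The tray turns if pushed
- tin: small flat aluminium tin, 44 mm across and 16 mm tall, at the middle of the turntable; leave alone; origin: centre of its underside
- mug: red ceramic mug, 80 mm across, 95 mm tall, handle on its +y side; leave alone; origin: centre of its underside
- tumbler: clear glass tumbler of pens, 76 mm across, 160 mm tall with the pens; leave alone; origin: centre of its underside
- keys: aluminium key ring 46 mm across, lying flat with two keys reaching 75 mm along its +x; leave alone; origin: centre of the ring, underside
- phone_stand: black hard silicone phone stand, 80 x 75 mm, 105 mm tall; leave alone; origin: centre of its underside
- tube1: closed grey plastic coin tube, an upright cylinder 26 mm across and 38 mm tall with a thin dark seam ring, standing on the turntable; weighs between about 47 and 82 g depending on how full it is; origin: centre of its underside
- tube2: closed grey plastic coin tube, an upright cylinder 26 mm across and 38 mm tall with a thin dark seam ring, standing on the turntable; weighs between about 47 and 82 g depending on how full it is; origin: centre of its underside
- tube3: closed grey plastic coin tube, an upright cylinder 26 mm across and 38 mm tall with a thin dark seam ring, standing on the turntable; weighs between about 47 and 82 g depending on how full it is; origin: centre of its underside
- tube4: closed grey plastic coin tube, an upright cylinder 26 mm across and 38 mm tall with a thin dark seam ring, standing on the turntable; weighs between about 47 and 82 g depending on how full it is; origin: centre of its underside
There are look-alikes about, which are no part of the job. Leave any orange look-alike of the tube4 alone. What is shaped like the tube1 but brown is not meant.

How it is judged:
By the outcome, as a careful person would: the job done as asked, in the order asked, and still so for the second after the job is handed in, with the robot touching nothing.
It also fails if it takes over 72 s, if anything falls off the work surface, if the arm or the gripper's body presses on something with over 40 N, if the wrist force passes 120 N, or if a joint passes its speed limit or range.

## Robot

A 6-joint arm with a two-finger parallel gripper is mounted at the origin on the work surface. World frame = base frame: x ahead of the robot, y to its left, z up, the work surface at z = 0. Lengths are in m, angles in degrees, forces in N, time in s.
With the tool pointing down it reaches from about 0.225 to 0.875 m from the base axis. Payload 3.4 kg.
Tool frame: the origin (TCP) lies midway between the tips of the shut fingers; the grasp point (between the pads) lies 19 mm behind it; z points along the fingers, y is the direction in which the jaws open and shut (so a half turn about z gives the same grasp; the last joint's range is limited). The gripper opens to 85 mm and grips with 20 to 120 N. Pads are 22 mm wide; open, the fingers measure 114 mm over their backs; the gripper's body (76 mm by 85 mm) begins 54 mm behind the grasp point. The pads swing forward as they close: fully open they stand 13 mm farther back than shut.
Start: joints at [-6.933, 15.808, 86.224, -0, 77.962, -6.933], TCP at [0.575, -0, 0.231] pointing down, gripper open.
Joint ranges: [-165.64, 165.64], [-43.16, 119.46], [12.63, 154.43], [-67.54, 247.53], [6.08, 155.33], [-154.97, 154.97]. Speed limits (degrees/s): [147.25, 147.25, 180, 180, 180, 180].

## Interface

Orientations are given as [roll, pitch, yaw] about the fixed x, y, z axes, in that order (R = Rz(yaw) Ry(pitch) Rx(roll)).
In Python, from workcell import ctrl gives the robot as it stands.
- The arm moves only by the shell command python3 -m jog 'ROWS' [OPENING]. ROWS is a JSON object of lists of equal length, an entry for each row: "translation": the shift along the world's x, y, z in mm, a list of three; "dr": the turn, a rotation vector about the world's x, y, z in rad, a list of three. In form: {"translation": [[x, y, z], ...], "dr": [[ax, ay, az], ...]}. A call has 1 to 20 rows; each row is the pose to reach, as a shift and turn from the pose measured when the call began; what a row does not reach only later rows make up. A row lasts 1/12 s, in which the tool goes at most 41.7 mm and 7.16 degrees, less where a joint would pass 70% of its speed; a pose out of reach is approached as far as the arm can. A call with a gripper value outside its range is refused whole. OPENING is the finger opening in mm, from 0 to 85.4, set as the call begins (- or left out, the last holds). The fingers move at their own pace and stop on an object; the grip force is fixed at half the most. Time passes only in rows, so rows that repeat a pose let the fingers close. It gives the time, the measured TCP pose, the force and the opening at its end, in the units of the state.
- ctrl.get_obs(): the state, without advancing time (a new reading comes with each control period).
- ctrl.snapshot(name): name is "scene" or "side" or "wrist"; returns the picture (384x512x3 uint8, red, green, blue); there is no depth.
- ctrl.camera_info(name): a dict with "vertical_fov" (degrees; the focal length in pixels is half the picture's height over the tangent of half this angle, whatever the lens; pixels are square), "cx", "cy" (the principal point, pixels), "k1" (the pictures are not rectified: a ray, as slopes to the right and down, at radius r is drawn at 1 + k1 r^2 times it, then the intrinsics apply), "T" (4x4, takes a point from camera to world coordinates); the wrist camera has in their place "T_tool_cam" (4x4, takes a point from camera to tool coordinates, whose origin is the TCP and whose axes are the flange's). Camera axes: x right, y up, looking along -z (the intrinsics and any distortion apply to the point x, -y, -z); pixel columns grow to the right and rows downward; lengths in m; the calibration is good to about 2 mm. A picture is of the moment at which its call begins: read the wrist's pose just before it. camera_info takes no time and is no camera call.
- ctrl.sign_off(): hands the job in, once; it reports no verdict.
The state is a dict: "t": time; "joint_positions": joint angles; "joint_vel": joint speeds; "tau": joint torques, N m; "eef_pos": TCP position; "tool_rot": TCP orientation; "ft_force": force on the tool from outside, world axes, zero at the start; "ft_torque": the same for the moment, N m; "gripper_width": opening from 0.0 (shut) to 1.0 (fully open).
Only numpy, scipy, OpenCV 4.12 (cv2) and the standard library are available. Lean on these libraries where they do the work, as an engineer would, in place of code of your own. Each camera call takes 0.05 s, during which the arm holds its last target. There are 200 camera calls.

## Working session

There is one attempt and no reset: what is moved stays moved. The work goes in short steps, Python scripts to look and compute and a shell command to move; the robot and the scene stay as the last step left them, time stands still between calls to the robot, and variables do not carry over. Pictures are saved under pics/ and viewed, about 8 in all and at most 12, crops included, and the job is handed in when it is done.

```bash
mkdir -p pics; ls; cat > h.py <<'E'
import numpy as np, cv2
from workcell import ctrl
from scipy.spatial.transform import Rotation as R
def snap(name,fn):
    o=ctrl.get_obs(); im=ctrl.snapshot(name); cv2.imwrite('pics/'+fn,im[...,::-1]); return o,im
def cam(name,o=None):
    c=ctrl.camera_info(name)
    if 'T' in c: T=np.array(c['T'])
    else:
        W=np.eye(4); W[:3,3]=o['eef_pos']; r=np.array(o['tool_rot'])
        W[:3,:3]=r if r.shape==(3,3) else R.from_euler('xyz',r,degrees=True).as_matrix()
        T=W@np.array(c['T_tool_cam'])
    f=192/np.tan(np.radians(c['vertical_fov'])/2)
    return c,T,f
def ray(name,px,z,o=None):
    c,T,f=cam(name,o); p=np.atleast_2d(np.array(px,float))
    K=np.array([[f,0,c['cx']],[0,f,c['cy']],[0,0,1]])
    d=(p-[c['cx'],c['cy']])/f; u=d.copy()
    for _ in range(30): u=d/(1+c['k1']*(u**2).sum(1,keepdims=True))
    v=np.c_[u[:,0],-u[:,1],-np.ones(len(u))]@T[:3,:3].T
    return T[:3,3]+v*((z-T[2,3])/v[:,2])[:,None]
def proj(name,P,o=None):
    c,T,f=cam(name,o); q=(np.atleast_2d(P)-T[:3,3])@T[:3,:3]
    u=np.c_[q[:,0],-q[:,1]]/-q[:,2:]; u=u*(1+c['k1']*(u**2).sum(1,keepdims=True))
    return u*f+[c['cx'],c['cy']]
E
python3 - <<'E'
from h import *
print(ctrl.get_obs())
ims=[]
for n in('scene','side','wrist'):
    o,im=snap(n,n+'0.png'); print(n,{k:np.round(v,4).tolist() for k,v in ctrl.camera_info(n).items()})
E
```

```text
pics
{'t': 0.0, 'joint_positions': array([-6.93367835e+00,  1.58486541e+01,  8.62979131e+01,  7.92134161e-04,
        7.79613401e+01, -6.93177856e+00]), 'joint_vel': array([-0.00621143,  0.01758373, -0.00146973, -0.05944577,  0.14126718,
        0.10738113]), 'tau': array([ 6.20495921e-04, -4.16768074e+01, -2.45808578e+01, -1.52056768e-04,
        1.11346930e-02,  1.69860516e-05]), 'eef_pos': array([5.74454662e-01, 5.69720986e-05, 2.30410712e-01]), 'tool_rot': array([-1.79892975e+02, -1.37918005e-02,  8.99979214e+01]), 'ft_force': array([ 1.4759202 , -0.485617  ,  0.46850479]), 'ft_torque': array([-0.04035304,  0.01149961, -0.04451814]), 'gripper_width': 1.001792218877266}
scene {'vertical_fov': 47.9745, 'cx': 257.826, 'cy': 193.0394, 'k1': -0.0758, 'T': [[0.796, -0.3787, 0.4722, 1.1803], [0.6052, 0.4936, -0.6245, -0.8132], [0.0034, 0.7829, 0.6221, 0.9296], [0.0, 0.0, 0.0, 1.0]]}
side {'vertical_fov': 51.9731, 'cx': 257.3731, 'cy': 191.514, 'k1': -0.0555, 'T': [[-0.8774, 0.3388, -0.3396, 0.1793], [-0.4797, -0.6111, 0.6296, 0.7048], [0.0058, 0.7154, 0.6987, 0.8521], [0.0, 0.0, 0.0, 1.0]]}
wrist {'vertical_fov': 63.1097, 'cx': 257.6285, 'cy': 189.9948, 'k1': -0.0677, 'T_tool_cam': [[0.0001, 0.9546, 0.298, 0.0765], [1.0, -0.0009, 0.0027, 0.0], [0.0028, 0.298, -0.9546, -0.1418], [0.0, 0.0, 0.0, 1.0]]}
```

View pics/scene0.png

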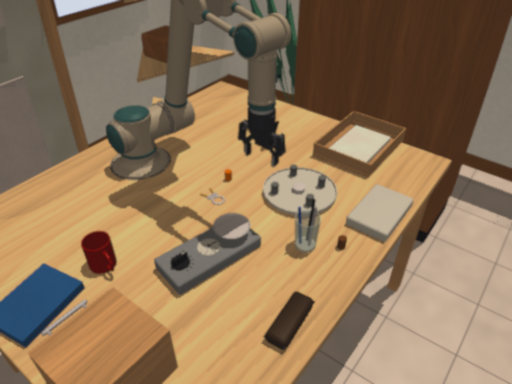

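View pics/side0.png

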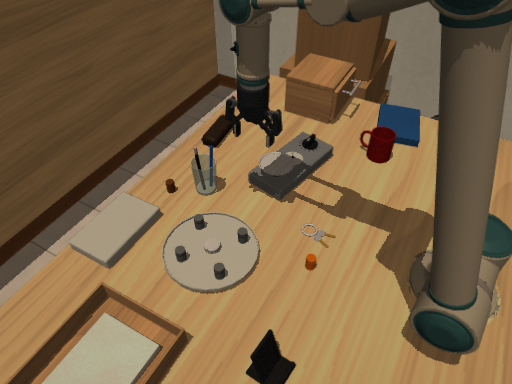

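The scene view shows the scale's dial at (180,260), its face at (208,243) and its pan at (233,230). The turntable is at (299,191) with four grey tubes. In the side view the tubes are at (199,221), (181,253), (219,270) and (242,235), and the tumbler at (205,175) stands between turntable and scale. Next I'll turn these pixels into rough positions.

```bash
python3 - <<'E'
from h import *
r=lambda a:np.round(a,3).tolist()
print('scene dial,face,pan',r(ray('scene',[[180,257]],.077)),r(ray('scene',[[208,243]],.05)),r(ray('scene',[[233,228]],.078)))
print('side dial,pan',r(ray('side',[[312,138]],.077)),r(ray('side',[[273,162]],.078)))
print('turntable',r(ray('scene',[[299,190]],.02)),r(ray('side',[[211,250]],.02)))
for n in('scene','side'):
    im=cv2.imread(f'pics/{n}0.png'); g=im.astype(int)
    box=(262,160,340,217) if n=='scene' else (162,205,262,292)
    x0,y0,x1,y1=box; c=g[y0:y1,x0:x1]; m=((c.max(2)<125)&(c.max(2)-c.min(2)<25)).astype(np.uint8)
    k,l,s,ce=cv2.connectedComponentsWithStats(m)
    for i in range(1,k):
        if s[i,4]>15: print(n,s[i],np.round(ce[i]+[x0,y0],1),r(ray(n,ce[i]+[x0,y0],.037)[0]))
print('tumbler',r(ray('scene',[[306,247]],.0)),r(ray('side',[[206,190]],0)))
print('mug',r(ray('side',[[380,155]],0)),'keys',r(ray('side',[[309,230],[330,237]],0)),'stand',r(ray('side',[[270,372]],0)),'orange',r(ray('side',[[311,266]],0)),'brown',r(ray('side',[[171,190]],0)))
a=cv2.imread('pics/scene0.png')[205:295,145:270]; a=cv2.resize(a,None,fx=6,fy=6,interpolation=3)
cv2.imwrite('pics/c1.png',a)
E
```

```text
scene dial,face,pan [[0.534, -0.304, 0.077]] [[0.539, -0.2, 0.05]] [[0.575, -0.131, 0.078]]
side dial,pan [[0.52, -0.301, 0.077]] [[0.576, -0.129, 0.078]]
turntable [[0.592, 0.199, 0.02]] [[0.585, 0.207, 0.02]]
scene [10  0  6  6 27] [274.1 161.9] [0.439, 0.265, 0.037]
scene [27  6  8 12 74] [292.8 171.4] [0.527, 0.257, 0.037]
scene [54 15 10 14 94] [321.  181.8] [0.638, 0.265, 0.037]
scene [ 7 23  9 13 88] [273.7 189. ] [0.532, 0.133, 0.037]
scene [30 29 11  5 30] [296.6 191.4] [0.6, 0.169, 0.037]
scene [ 38  35  20  22 220] [309.7 206.9] [0.678, 0.127, 0.037]
scene [31 48  6  9 19] [296.8 213.1] [0.661, 0.077, 0.037]
side [ 24   9  23  16 172] [199.2 221.3] [0.659, 0.151, 0.037]
side [ 2 16 21 26 38] [172.2 232.6] [0.7, 0.219, 0.037]
side [ 75  22  14  17 157] [242.8 235.5] [0.529, 0.136, 0.037]
side [ 13  41  15  16 170] [181.1 253.8] [0.637, 0.264, 0.037]
side [43 40 17  9 53] [214.  250.1] [0.57, 0.214, 0.037]
side [ 52  58  14  17 179] [219.7 271. ] [0.522, 0.261, 0.037]
side [59 61 33 23 46] [239.1 278.7] [0.469, 0.257, 0.037]
tumbler [[0.747, 0.001, 0.0]] [[0.736, 0.008, 0.0]]
mug [[0.31, -0.427, 0.0]] keys [[0.392, 0.003, 0.0], [0.33, -0.002, 0.0]] stand [[0.307, 0.406, 0.0]] orange [[0.338, 0.113, 0.0]] brown [[0.832, 0.061, 0.0]]
```

View pics/c1.png

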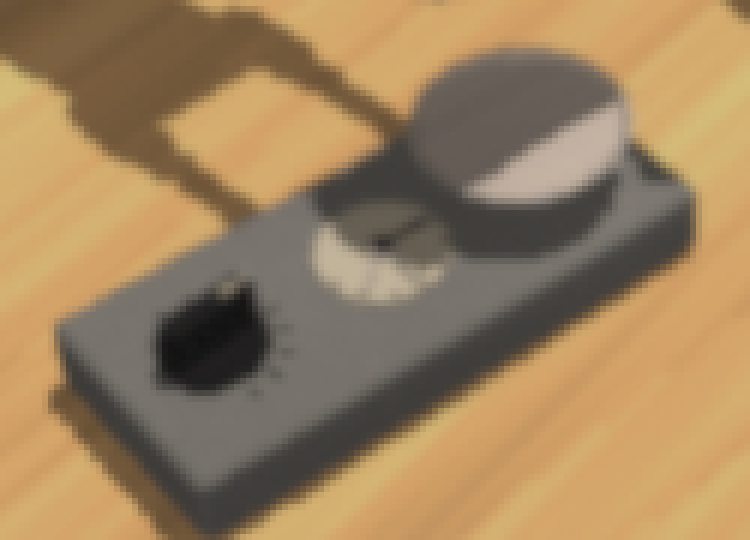

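The crop shows the dial at crop pixel (210,340), with its white line pointing away from the camera, about 100° from the first tick. Combining the views, the scale's yaw is about -15°. I'll hover over the dial for a close look.

```bash
python3 -m jog '{"translation":[[-47,-290,-30],[-47,-290,-30],[-47,-290,-30],[-47,-290,-30],[-47,-290,-30],[-47,-290,-30],[-47,-290,-30],[-47,-290,-30],[-47,-290,-30],[-47,-290,-30]],"dr":[[0,0,-0.27],[0,0,-0.27],[0,0,-0.27],[0,0,-0.27],[0,0,-0.27],[0,0,-0.27],[0,0,-0.27],[0,0,-0.27],[0,0,-0.27],[0,0,-0.27]]}' 40
python3 - <<'E'
from h import *
o,im=snap('wrist','w1.png'); print(o['eef_pos'],o['tool_rot'],o['t'])
np.savez('w1.npz',**{k:o[k] for k in('eef_pos','tool_rot')})
E
```

```text
t: 0.98
eef_pos: [0.5273, -0.2895, 0.2002]
tool_rot: [-179.9, -0.1, 74.5]
ft_force: [0.6, 0.6, 0.7]
gripper_width: 0.47
[ 0.52730431 -0.28954875  0.20015361] [-1.79852191e+02 -9.44893504e-02  7.44627567e+01] 0.9833
```

View pics/w1.png

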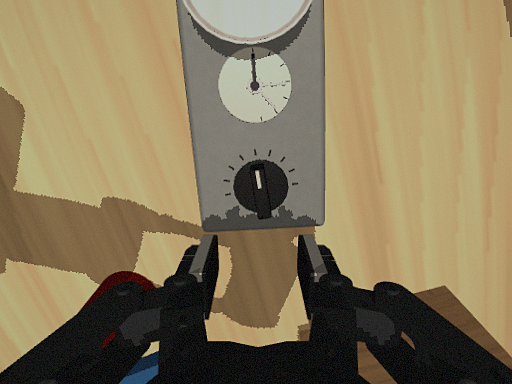

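The wrist view shows the dial at (261,186). Its white line points slightly left of up, at notch 4 (about 96°). The face centre is at (255,86) with the needle up, and the tines are at about (288,83) and (278,108). I'll refine the dial axis and the bar angle.

```bash
python3 - <<'E'
from h import *
o=dict(np.load('w1.npz')); im=cv2.imread('pics/w1.png')
g=im.max(2); m=(g<75).astype(np.uint8); m[:140]=0; m[225:]=0; m[:,:215]=0; m[:,310:]=0
m=cv2.morphologyEx(m,cv2.MORPH_OPEN,np.ones((5,5)))
k,l,s,c=cv2.connectedComponentsWithStats(m); i=1+s[1:,4].argmax(); print(s[i],c[i])
# skirt width per row
ys,xs=np.where(l==i)
for y in range(150,222,5):
    q=xs[ys==y]; print(y,q.min() if len(q) else '',q.max() if len(q) else '',end='; ')
w=ray('wrist',[[257,86],[255,86]],.047,o); print('\nface',np.round(w,4))
wl=(im.min(2)>150); wl[:160]=0;wl[195:]=0;wl[:,:245]=0;wl[:,275:]=0
ys,xs=np.where(wl); p=np.c_[xs,ys].astype(np.float32); L=cv2.fitLine(p,2,0,.01,.01).ravel(); print('line',len(p),L,p.min(0),p.max(0))
a=ray('wrist',[L[2:],L[2:]+10*L[:2]],.077,o); d=a[1]-a[0]; print(a[0],np.degrees(np.arctan2(d[1],d[0])))
for z in(.052,.077): print(z,ray('wrist',[[261,186]],z,o))
# face circle
mm=(im.min(2)>150).astype(np.uint8); mm[:48]=0; mm[130:]=0; mm[:,:200]=0; mm[:,310:]=0
cs=max(cv2.findContours(mm,0,2)[0],key=cv2.contourArea); f=cv2.minEnclosingCircle(cs); print('facecircle',f,ray('wrist',[f[0]],.047,o))
cv2.imwrite('pics/w1c.png',cv2.resize(im[30:230,190:330],None,fx=4,fy=4,interpolation=2)[:800-200])
cv2.imwrite('pics/w1c.png',cv2.resize(im[130:225,200:325],None,fx=6,fy=6,interpolation=2))
E
```

```text
[ 234  160   54   65 2425] [260.47092784 189.11793814]
150  ; 155  ; 160 255 266; 165 244 277; 170 239 282; 175 236 285; 180 234 287; 185 234 287; 190 234 287; 195 235 286; 200 238 283; 205 242 279; 210 251 271; 215 248 271; 220 248 271; 
face [[ 0.5477 -0.2094  0.047 ]
 [ 0.546  -0.2089  0.047 ]]
line 50 [1.6198091e-01 9.8679388e-01 2.5782001e+02 1.7916000e+02] [256. 171.] [260. 187.]
[ 0.52742895 -0.28567942  0.077     ] -96.5178295672065
0.052 [[ 0.52660752 -0.29966734  0.052     ]]
0.077 [[ 0.52846253 -0.29246916  0.077     ]]
facecircle ((254.35791015625, 84.60736083984375), 37.4859733581543) [[ 0.54572533 -0.20757854  0.047     ]]
```

View pics/w1c.png

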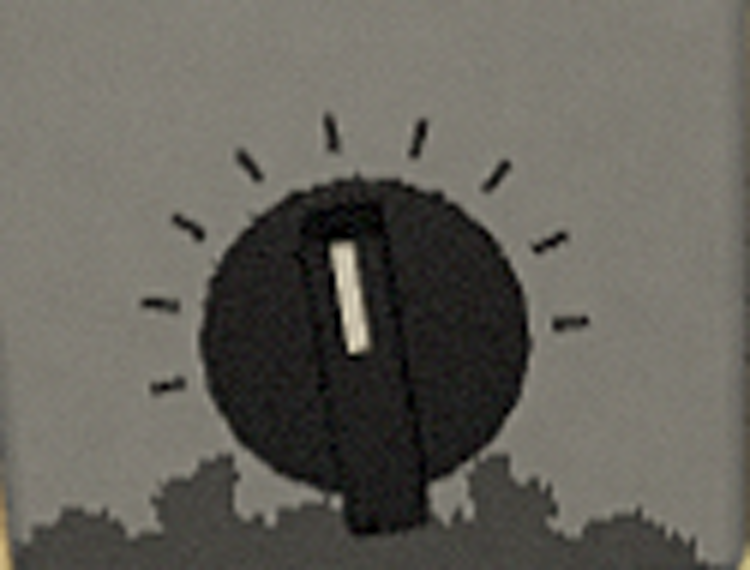

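The close-up confirms that the line is exactly at the 5th tick, which is notch 4. The dial axis is at about (0.526, -0.3005), the bar direction is 83.5° and the scale's yaw is about -12.4°. Next I'll descend and grip.

```bash
python3 -m jog '{"translation":[[-1,-11,-30],[-1,-11,-60],[-1,-11,-90],[-1,-11,-110],[-1,-11,-125],[-1,-11,-135],[-1,-11,-143],[-1,-11,-143],[-1,-11,-143]],"dr":[[0,0,0.08],[0,0,0.158],[0,0,0.158],[0,0,0.158],[0,0,0.158],[0,0,0.158],[0,0,0.158],[0,0,0.158],[0,0,0.158]]}' 40
python3 -m jog '{"translation":[[0,0,0],[0,0,0],[0,0,0],[0,0,0],[0,0,0],[0,0,0]],"dr":[[0,0,0],[0,0,0],[0,0,0],[0,0,0],[0,0,0],[0,0,0]]}' 5
python3 -c "
from h import *
o=ctrl.get_obs();print(o['ft_force'],o['ft_torque'],o['joint_positions'])"
```

```text
t: 1.78
eef_pos: [0.5272, -0.2993, 0.058]
tool_rot: [-179.9, -0.1, 83.7]
ft_force: [0.1, 0.8, -0.3]
gripper_width: 0.471
t: 2.28
eef_pos: [0.5268, -0.2994, 0.0595]
tool_rot: [-179.9, -0.0, 83.7]
ft_force: [-2.5, 1.9, 5.2]
gripper_width: 0.132
[-2.45680562  1.87720978  5.16755387] [0.16004195 0.40781083 0.03613142] [-3.61867902e+01  2.63639914e+01  9.61001495e+01 -1.23047841e-02
  5.76232610e+01 -2.98381307e+01]
```

```bash
python3 -m jog '{"translation":[[0,0,0.5],[0,0,0.5],[0,0,0.5],[0,0,0.5],[0,0,0.5],[0,0,0.5],[0,0,0.5],[0,0,0.5],[0,0,0.5],[0,0,0.5],[0,0,0.5],[0,0,0.5],[0,0,0.5],[0,0,0.5],[0,0,0.5],[0,0,0.5],[0,0,0.5]],"dr":[[0,0,-0.1],[0,0,-0.2],[0,0,-0.3],[0,0,-0.4],[0,0,-0.5],[0,0,-0.6],[0,0,-0.7],[0,0,-0.8],[0,0,-0.9],[0,0,-1.0],[0,0,-1.1],[0,0,-1.2],[0,0,-1.3],[0,0,-1.4],[0,0,-1.5],[0,0,-1.57],[0,0,-1.6]]}'
python3 -c "
from h import *
o=ctrl.get_obs();print(o['ft_force'],o['ft_torque'],o['joint_positions'])"
```

```text
t: 3.7
eef_pos: [0.5283, -0.3016, 0.0597]
tool_rot: [179.9, -0.3, -8.2]
ft_force: [4.2, -4.3, -8.9]
gripper_width: 0.132
[ 4.16358887 -4.32902972 -8.90735477] [-0.75013133 -0.56580098 -0.01545559] [-3.62846750e+01  2.63628722e+01  9.60771907e+01  3.31819130e-02
  5.72881002e+01  6.18812868e+01]
```

```bash
python3 -m jog '{"translation":[[0,0,0],[0,0,0],[0,0,0],[0,0,0]],"dr":[[0,0,-0.03],[0,0,-0.06],[0,0,-0.09],[0,0,-0.12]]}'
python3 -c "
from h import *
o=ctrl.get_obs();print(o['ft_force'],o['ft_torque'],o['joint_positions'])"
```

```text
t: 4.03
eef_pos: [0.5283, -0.3018, 0.0596]
tool_rot: [179.9, -0.3, -15.0]
ft_force: [0.9, -0.1, -4.6]
gripper_width: 0.136
[ 0.86811066 -0.05218707 -4.56109421] [ 0.0726701  -0.10960392  1.0489584 ] [-3.62636260e+01  2.63673164e+01  9.60762593e+01 -4.31644873e-02
  5.72586807e+01  6.87565321e+01]
```

The wrist torque rose to 1.05 N·m, so the dial is against its stop. Now three clicks back, which brings the tool to a yaw of about 59.6°.

```bash
python3 -m jog '{"translation":[[0,0,0],[0,0,0],[0,0,0],[0,0,0],[0,0,0],[0,0,0],[0,0,0],[0,0,0],[0,0,0],[0,0,0],[0,0,0],[0,0,0],[0,0,0],[0,0,0],[0,0,0],[0,0,0]],"dr":[[0,0,0.1],[0,0,0.2],[0,0,0.3],[0,0,0.4],[0,0,0.5],[0,0,0.6],[0,0,0.7],[0,0,0.8],[0,0,0.9],[0,0,1.0],[0,0,1.1],[0,0,1.18],[0,0,1.25],[0,0,1.29],[0,0,1.3],[0,0,1.3]]}'
python3 -c "
from h import *
o=ctrl.get_obs();print(o['ft_force'],o['ft_torque'])"
python3 -m jog '{"translation":[[0,0,0],[0,0,0],[0,0,0],[0,0,0],[0,0,0]],"dr":[[0,0,0],[0,0,0],[0,0,0],[0,0,0],[0,0,0]]}' 45
```

```text
t: 5.37
eef_pos: [0.5275, -0.2998, 0.0596]
tool_rot: [-180.0, -0.4, 59.4]
ft_force: [-0.6, 5.3, -0.1]
gripper_width: 0.136
[-0.57436541  5.3238751  -0.07085428] [0.81273864 0.14540517 0.0832089 ]
t: 5.78
eef_pos: [0.5279, -0.3004, 0.06]
tool_rot: [180.0, -0.4, 59.4]
ft_force: [0.5, 0.5, 1.5]
gripper_width: 0.524
```

```bash
python3 -m jog '{"translation":[[0,0,30],[0,0,60],[4,17,95],[8,35,130],[10,50,160],[12,60,190],[12,60,190],[12,60,190]],"dr":[[0,0,0],[0,0,0],[0,0,0.1],[0,0,0.2],[0,0,0.3],[0,0,0.318],[0,0,0.318],[0,0,0.318]]}'
python3 - <<'E'
from h import *
o,im=snap('wrist','w2.png'); np.savez('w2.npz',**{k:o[k] for k in('eef_pos','tool_rot')})
cv2.imwrite('pics/w2c.png',cv2.resize(im[:260,120:400],None,fx=2.3,fy=2.3,interpolation=2))
E
```

```text
t: 6.45
eef_pos: [0.541, -0.2406, 0.2525]
tool_rot: [179.7, -0.3, 77.7]
ft_force: [0.1, -0.1, -0.9]
gripper_width: 0.527
```

View pics/w2c.png

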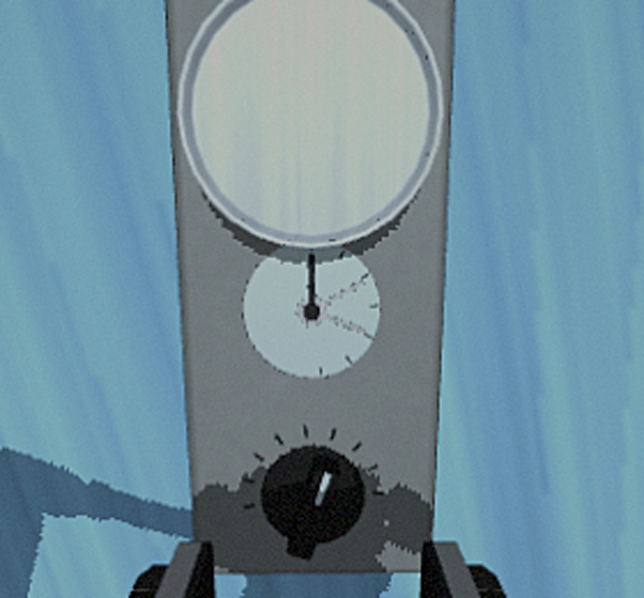

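The dial now points at the 4th tick (notch 3), and the tines lie at about 59° and 108° clockwise from the needle's zero, so their middle is at 1.5 rad as wanted. Next I'll measure the pan's centre and fix the tubes' positions.

```bash
python3 - <<'E'
from h import *
o=dict(np.load('w2.npz'))
P=np.array([[178,110],[442,110],[311,248],[210,200],[410,200]])/2.3+[120,0]
w=ray('wrist',P,.080,o)
A=np.c_[2*w[:,:2],np.ones(5)]; s=np.linalg.lstsq(A,(w[:,:2]**2).sum(1),rcond=None)[0]; print('pan',s[:2],'r',np.sqrt(s[2]+s[0]**2+s[1]**2))
print('face',ray('wrist',[np.array([311,312])/2.3+[120,0]],.048,o))
print('dial',ray('wrist',[np.array([312,495])/2.3+[120,0]],.052,o))
E
```

```text
pan [ 0.56341449 -0.12590178] r 0.05386603460497809
face [[ 0.54538698 -0.20897213  0.048     ]]
dial [[ 0.52595628 -0.29947646  0.052     ]]
```

```bash
python3 -m jog '{"translation":[[5,41,0],[10,82,0],[15,123,0],[20,164,0],[25,205,0],[30,246,0],[35,287,0],[40,328,0],[45,369,0],[48,400,0],[50,410,0],[50,410,0]],"dr":[[0,0,0],[0,0,0],[0,0,0],[0,0,0],[0,0,0],[0,0,0],[0,0,0],[0,0,0],[0,0,0],[0,0,0],[0,0,0],[0,0,0]]}'
python3 - <<'E'
from h import *
o,im=snap('wrist','w3.png'); np.savez('w3.npz',**{k:o[k] for k in('eef_pos','tool_rot')})
for p in([.525,.259],[.638,.2645],[.53,.135],[.659,.15],[.59,.203]): print(proj('wrist',[p+[.056]],o))
E
```

```text
t: 7.5
eef_pos: [0.5895, 0.1713, 0.2482]
tool_rot: [-179.9, -0.3, 77.8]
ft_force: [-0.2, -0.1, -0.6]
gripper_width: 0.527
[[180.15563329  98.57567901]]
[[286.29974366  68.45541264]]
[[214.42783089 207.55832192]]
[[324.43856925 171.99170625]]
[[252.93352171 137.91978022]]
```

View pics/w3.png

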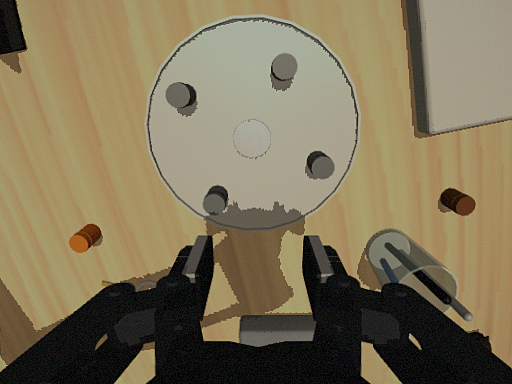

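The tubes' tops appear at about (178,95), (286,66), (215,203) and (321,165) on the white tray. I'll refine these with a grey mask.

```bash
python3 - <<'E'
from h import *
o=dict(np.load('w3.npz')); im=cv2.imread('pics/w3.png'); g=cv2.cvtColor(im,6)
for n,(x,y) in dict(A=(178,95),B=(286,66),C=(215,203),D=(321,165)).items():
    v=np.median(g[y-2:y+3,x-2:x+3]); m=(abs(g.astype(int)-v)<14).astype(np.uint8)
    b=np.zeros_like(m); b[y-22:y+22,x-22:x+22]=m[y-22:y+22,x-22:x+22]
    b=cv2.morphologyEx(b,2,np.ones((3,3)))
    k,l,s,c=cv2.connectedComponentsWithStats(b); i=l[y,x]
    w=ray('wrist',[c[i],[x,y]],.056,o); print(n,v,s[i],c[i].round(1),w[0].round(4),w[1].round(4))
E
```

```text
A 103.0 [166  83  24  25 464] [177.3  94.8] [0.5231 0.2634 0.056 ] [0.5238 0.263  0.056 ]
B 112.0 [273  54  24  25 493] [284.5  65.9] [0.6367 0.2673 0.056 ] [0.6382 0.2669 0.056 ]
C 94.0 [203 194  34  31 661] [220.2 209.8] [0.5358 0.131  0.056 ] [0.532  0.1402 0.056 ]
D 97.0 [305 157  29  22 433] [321. 168.] [0.656  0.1553 0.056 ] [0.6565 0.1586 0.056 ]
```

```bash
python3 -m jog '{"translation":[[-25,-14,-25],[-50,-28,-50],[-58,-32,-85],[-58,-32,-120],[-58,-32,-155],[-58,-32,-185],[-58,-32,-203],[-58,-32,-213],[-58,-32,-218],[-58,-32,-218]],"dr":[[0,0,0],[0,0,0],[0,0,0],[0,0,0],[0,0,0],[0,0,0],[0,0,0],[0,0,0],[0,0,0],[0,0,0]]}' 50
python3 - <<'E'
from h import *
o,im=snap('wrist','w4.png'); np.savez('w4.npz',**{k:o[k] for k in('eef_pos','tool_rot')})
cv2.imwrite('pics/w4c.png',im[150:,100:420,::-1])
E
```

```text
t: 8.38
eef_pos: [0.5312, 0.1359, 0.0299]
tool_rot: [-179.9, -0.1, 77.6]
ft_force: [-0.2, 0.1, 0.4]
gripper_width: 0.584
```

View pics/w4c.png

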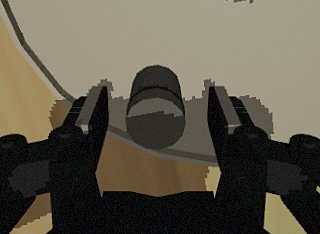

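The tube sits laterally between the pads, its top at about crop (155,127). I'll check the depth alignment by ray.

```bash
python3 - <<'E'
from h import *
o=dict(np.load('w4.npz')); im=cv2.imread('pics/w4.png')
print(ray('wrist',[[255,274]],.056,o), proj('wrist',[o['eef_pos']*[1,1,0]+[0,0,.056]],o))
cv2.imwrite('pics/w4d.png',cv2.convertScaleAbs(cv2.resize(im[200:320,190:320],None,fx=5,fy=5,interpolation=2),alpha=1.8,beta=20))
E
```

```text
[[0.53043079 0.13895939 0.056     ]] [[258.19816103 279.70003552]]
```

View pics/w4d.png

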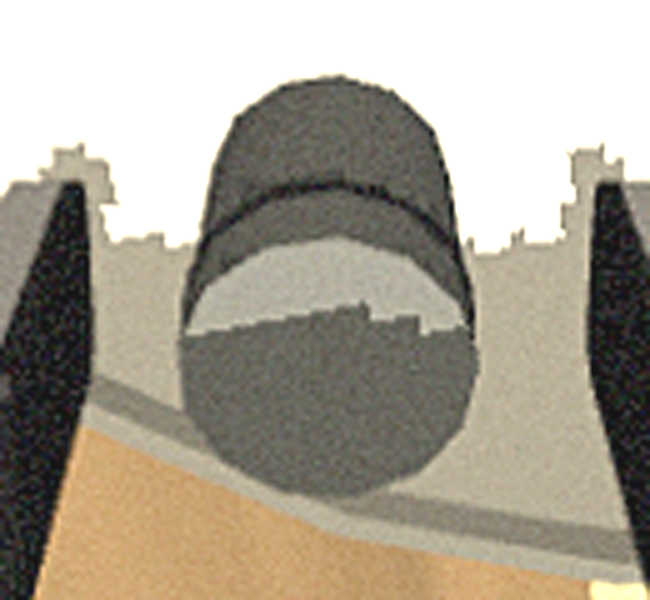

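The tube is 3 mm ahead in y. I'll correct that and grip.

```bash
python3 -m jog '{"translation":[[-1,3,0],[-1,3,0]],"dr":[[0,0,0],[0,0,0]]}'; python3 -m jog '{"translation":[[0,0,0],[0,0,0],[0,0,0],[0,0,0],[0,0,0]],"dr":[[0,0,0],[0,0,0],[0,0,0],[0,0,0],[0,0,0]]}' 18
python3 -m jog '{"translation":[[0,0,15],[0,0,45],[0,0,85],[0,0,120],[0,0,120]],"dr":[[0,0,0],[0,0,0],[0,0,0],[0,0,0],[0,0,0]]}'
```

```text
t: 8.6
eef_pos: [0.5321, 0.1396, 0.0323]
tool_rot: [179.9, -0.2, 77.6]
ft_force: [-0.9, 0.8, -0.8]
gripper_width: 0.582
t: 9.02
eef_pos: [0.5329, 0.1398, 0.0337]
tool_rot: [179.7, -0.3, 77.7]
ft_force: [-0.5, -0.2, 5.8]
gripper_width: 0.276
t: 9.43
eef_pos: [0.5377, 0.1407, 0.1613]
tool_rot: [178.9, -0.6, 77.7]
ft_force: [0.8, 0.5, -0.6]
gripper_width: 0.276
```

```bash
python3 -m jog '{"translation":[[3,-25,0],[8,-60,0],[13,-100,0],[18,-140,0],[24,-180,0],[29,-215,0],[32,-232,-5],[32,-237,-15],[32,-237,-30],[32,-237,-40],[32,-237,-45],[32,-237,-45]],"dr":[[-0.006,0.021,0],[-0.006,0.021,0],[-0.006,0.021,0],[-0.006,0.021,0],[-0.006,0.021,0],[-0.006,0.021,0],[-0.006,0.021,0],[-0.006,0.021,0],[-0.006,0.021,0],[-0.006,0.021,0],[-0.006,0.021,0],[-0.006,0.021,0]]}'
```

```text
t: 10.43
eef_pos: [0.5683, -0.0949, 0.1145]
tool_rot: [-179.7, -0.0, 77.8]
ft_force: [0.3, -0.2, -0.3]
gripper_width: 0.276
```

```bash
python3 -m jog '{"translation":[[1,-2,-5],[1,-2,-10],[1,-2,-14],[1,-2,-17],[1,-2,-19],[1,-2,-20],[1,-2,-21],[1,-2,-22],[1,-2,-23],[1,-2,-23]],"dr":[[0,0,0],[0,0,0],[0,0,0],[0,0,0],[0,0,0],[0,0,0],[0,0,0],[0,0,0],[0,0,0],[0,0,0]]}'
python3 - <<'E'
from h import *
o,im=snap('side','s5.png'); o,im=snap('wrist','w5.png'); np.savez('w5.npz',**{k:o[k] for k in('eef_pos','tool_rot')})
print(o['eef_pos'],o['ft_force'])
cv2.imwrite('pics/w5c.png',cv2.convertScaleAbs(cv2.resize(im[80:384,60:452,::-1],None,fx=2,fy=1.9,interpolation=2),alpha=1.4,beta=10))
s=cv2.imread('pics/s5.png')[120:190,240:340]; 
E
```

```text
t: 11.27
eef_pos: [0.5693, -0.0969, 0.0914]
tool_rot: [-179.7, -0.0, 77.8]
ft_force: [0.7, -0.5, 0.7]
gripper_width: 0.272
[ 0.56925491 -0.09692256  0.09149266] [ 0.44834523  0.875947   -1.13518842]
```

```bash
python3 -m jog '{"translation":[[0,0,-1],[0,0,-2],[0,0,-3],[0,0,-4],[0,0,-4.5],[0,0,-4.5]],"dr":[[0,0,0],[0,0,0],[0,0,0],[0,0,0],[0,0,0],[0,0,0]]}'
python3 -m jog '{"translation":[[0,0,0],[0,0,0],[0,0,0],[0,0,0],[0,0,0]],"dr":[[0,0,0],[0,0,0],[0,0,0],[0,0,0],[0,0,0]]}' 42
python3 -m jog '{"translation":[[0,0,8],[0,0,30],[-5,-15,70],[-12,-45,110],[-18,-75,150],[-22,-100,160],[-22,-110,165],[-22,-110,165]],"dr":[[0,0,0],[0,0,0],[0,0,0],[0,0,0],[0,0,0],[0,0,0],[0,0,0],[0,0,0]]}'
cat > needle.py <<'E'
from h import *
import sys
def meas(tag):
    o,im=snap('wrist',tag+'.png'); np.savez(tag+'.npz',**{k:o[k] for k in('eef_pos','tool_rot')})
    # rectified top view of the scale top (z=.048), 4 px/mm, scale frame: up=+y
    c0=np.array([.5455,-.2088]); ux=np.array([.977,-.211]); uy=np.array([.211,.977])
    n=280; g=(np.arange(n)-n/2)/4000.
    X,Y=np.meshgrid(g,-g); P=np.zeros((n*n,3)); P[:,:2]=c0+X.reshape(-1,1)*ux+Y.reshape(-1,1)*uy; P[:,2]=.048
    q=proj('wrist',P,o).astype(np.float32).reshape(n,n,2)
    v=cv2.remap(im,q[...,0],q[...,1],1); cv2.imwrite('pics/'+tag+'f.png',cv2.resize(v[...,::-1],None,fx=2,fy=2))
    pol=cv2.warpPolar(v.min(2),(140,720),(n/2,n/2),140,cv2.WARP_POLAR_LINEAR)  # rows: 0.5deg from image right, cw
    s=np.roll(pol[:,35:85].mean(1),180)  # 0 = up, cw
    i=np.argsort(s)[:12]; print('t',o['t'],'darkest (rad cw)',np.round(np.radians(i*.5),2),s[i].round())
    return im
if __name__=='__main__': meas(sys.argv[1])
E
python3 needle.py w6
```

```text
t: 11.87
eef_pos: [0.5694, -0.097, 0.087]
tool_rot: [-179.8, -0.0, 77.8]
ft_force: [0.6, -0.3, 0.6]
gripper_width: 0.272
t: 12.28
eef_pos: [0.5693, -0.097, 0.087]
tool_rot: [-179.8, -0.0, 77.8]
ft_force: [-0.2, 0.2, -0.0]
gripper_width: 0.489
t: 12.95
eef_pos: [0.5483, -0.2106, 0.2552]
tool_rot: [179.9, 0.2, 77.6]
ft_force: [-0.4, 0.6, -0.0]
gripper_width: 0.494
t 12.95 darkest (rad cw) [0.59 0.6  0.58 0.61 0.58 0.62 0.57 0.63 0.56 0.55 0.64 0.54] [19. 19. 20. 20. 21. 22. 24. 26. 27. 31. 31. 35.]
```

View pics/w6.png

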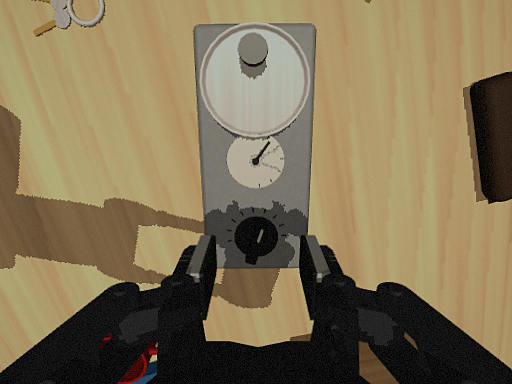

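The needle reads 0.59, so tube one weighs about 59 g; it stands safely on the pan and the dial is unchanged. Next is tube A.

```bash
python3 -m jog '{"translation":[[-2,41,0],[-4,82,0],[-6,123,0],[-8,164,-10],[-10,205,-20],[-12,246,-30],[-14,287,-50],[-16,328,-70],[-19,369,-90],[-22,410,-110],[-24,445,-120],[-25,465,-125],[-25,474,-125],[-25,474,-125],[-25,474,-125]],"dr":[[0,0,0],[0,0,0],[0,0,0],[0,0,0],[0,0,0],[0,0,0],[0,0,0],[0,0,0],[0,0,0],[0,0,0],[0,0,0],[0,0,0],[0,0,0],[0,0,0],[0,0,0]]}' 50
python3 - <<'E'
from h import *
o,im=snap('wrist','w7.png'); print(o['eef_pos'],o['tool_rot'])
p=proj('wrist',[[.5233,.2633,.056]],o)[0]; x,y=p.round().astype(int); print(p)
g=cv2.cvtColor(im,7).astype(int); v=np.median(g[y-4:y+5,x-4:x+5]); b=(abs(g-v)<14).astype(np.uint8)
b=cv2.morphologyEx(b,2,np.ones((5,5))); k,l,s,c=cv2.connectedComponentsWithStats(b); i=l[y,x]
print(v,s[i],c[i],ray('wrist',[c[i]],.056,o))
E
```

```text
t: 14.25
eef_pos: [0.5212, 0.2663, 0.1272]
tool_rot: [-179.8, 0.1, 77.8]
ft_force: [0.2, 0.3, 0.2]
gripper_width: 0.589
[0.52118089 0.2662785  0.12716765] [-1.79773907e+02  1.02930525e-01  7.77531178e+01]
[262.56192847 206.09139678]
93.0 [ 210  190  117  151 9676] [263.93623398 263.00930136] [[0.51461262 0.21713508 0.056     ]]
```

```bash
python3 - <<'E'
from h import *
o=ctrl.get_obs(); im=cv2.imread('pics/w7.png'); g=cv2.GaussianBlur(cv2.cvtColor(im,6),(5,5),0)
r=np.linalg.norm(proj('wrist',[[.5233+.013,.2633,.056]],o)-proj('wrist',[[.5233,.2633,.056]],o)); print('r',r)
sub=g[150:270,200:330]
h=cv2.HoughCircles(sub,3,1,5,param1=60,param2=8,minRadius=int(r-3),maxRadius=int(r+4))
for c in h[0][:5]: print(c, ray('wrist',[c[:2]+[200,150]],.056,o))
cv2.imwrite('pics/w7c.png',cv2.convertScaleAbs(cv2.resize(im[130:290,160:360],None,fx=3.5,fy=3.5,interpolation=2),alpha=1.5,beta=10))
E
```

```text
r 17.917035894621794
[62.5 41.5 15.5] [[0.52618368 0.27316365 0.056     ]]
[62.5 58.5 19.3] [[0.52346438 0.26043365 0.056     ]]
[63.5 53.5 16.9] [[0.52498313 0.26407121 0.056     ]]
[40.5 27.5 20.4] [[0.51315126 0.28662139 0.056     ]]
[45.5 16.5 14.7] [[0.51839883 0.29363745 0.056     ]]
```

View pics/w7c.png

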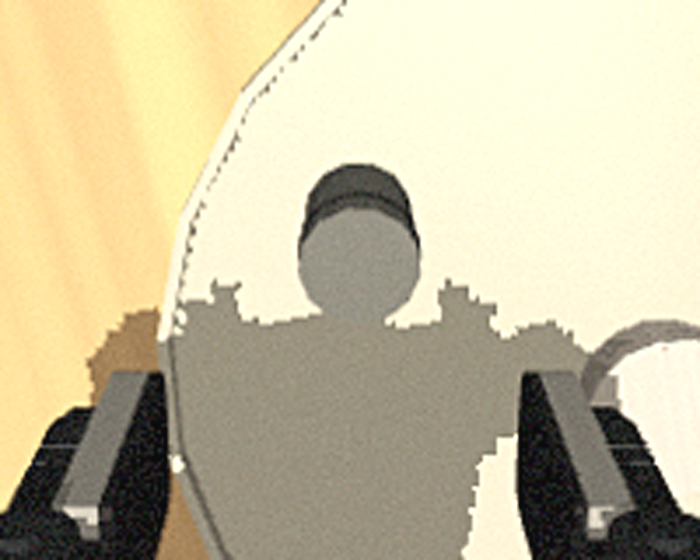

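The tube's top is at pixel (262.6,205.7), exactly as predicted, so A is at (0.5233, 0.2635). I'll grip and lift it.

```bash
python3 -m jog '{"translation":[[2,-3,-25],[2,-3,-50],[2,-3,-70],[2,-3,-83],[2,-3,-91],[2,-3,-96],[2,-3,-96],[2,-3,-96]],"dr":[[0,0,0],[0,0,0],[0,0,0],[0,0,0],[0,0,0],[0,0,0],[0,0,0],[0,0,0]]}'
python3 -m jog '{"translation":[[0,0,0],[0,0,0],[0,0,0],[0,0,0],[0,0,0]],"dr":[[0,0,0],[0,0,0],[0,0,0],[0,0,0],[0,0,0]]}' 18
python3 -m jog '{"translation":[[0,0,15],[0,0,45],[0,0,85],[0,0,120],[0,0,120],[0,0,120]],"dr":[[0,0,0],[0,0,0],[0,0,0],[0,0,0],[0,0,0],[0,0,0]]}'
```

```text
t: 14.97
eef_pos: [0.5244, 0.262, 0.0324]
tool_rot: [-179.9, 0.0, 77.6]
ft_force: [0.3, 0.1, 0.5]
gripper_width: 0.582
t: 15.38
eef_pos: [0.5254, 0.2623, 0.0338]
tool_rot: [180.0, -0.0, 77.6]
ft_force: [0.4, -0.1, 6.9]
gripper_width: 0.274
t: 15.88
eef_pos: [0.5268, 0.263, 0.1564]
tool_rot: [179.7, -0.2, 77.6]
ft_force: [0.7, -0.0, -1.1]
gripper_width: 0.274
```

```bash
python3 -m jog '{"translation":[[2,-25,0],[5,-60,0],[8,-100,0],[11,-140,0],[14,-180,0],[17,-220,0],[20,-260,0],[23,-300,0],[26,-340,0],[28,-375,0],[30,-402,0],[30,-416,0],[30,-418,0],[30,-418,-12],[30,-418,-28],[30,-418,-42],[30,-418,-51],[30,-418,-51]],"dr":[[0,0,0.004],[0,0,0.004],[0,0,0.004],[0,0,0.004],[0,0,0.004],[0,0,0.004],[0,0,0.004],[0,0,0.004],[0,0,0.004],[0,0,0.004],[0,0,0.004],[0,0,0.004],[0,0,0.004],[0,0,0.004],[0,0,0.004],[0,0,0.004],[0,0,0.004],[0,0,0.004]]}'
```

```text
t: 17.38
eef_pos: [0.5546, -0.1526, 0.1027]
tool_rot: [-179.9, -0.3, 78.0]
ft_force: [-1.2, 0.8, -1.3]
gripper_width: 0.273
```

```bash
python3 -m jog '{"translation":[[2,-2,-4],[2,-2,-8],[2,-2,-11],[2,-2,-13],[2,-2,-15],[2,-2,-16],[2,-2,-17],[2,-2,-18],[2,-2,-19],[2,-2,-20],[2,-2,-21],[2,-2,-21]],"dr":[[0,0,0],[0,0,0],[0,0,0],[0,0,0],[0,0,0],[0,0,0],[0,0,0],[0,0,0],[0,0,0],[0,0,0],[0,0,0],[0,0,0]]}'
python3 -m jog '{"translation":[[0,0,0],[0,0,0],[0,0,0],[0,0,0],[0,0,0]],"dr":[[0,0,0],[0,0,0],[0,0,0],[0,0,0],[0,0,0]]}' 42
python3 -m jog '{"translation":[[0,0,8],[0,0,30],[0,0,65],[-3,-15,105],[-7,-35,145],[-11,-50,165],[-11,-53,170],[-11,-53,170]],"dr":[[0,0,0],[0,0,0],[0,0,0],[0,0,0],[0,0,0],[0,0,0],[0,0,0],[0,0,0]]}'
python3 needle.py w8
```

```text
t: 18.38
eef_pos: [0.5567, -0.1547, 0.0816]
tool_rot: [-180.0, -0.3, 77.9]
ft_force: [-0.0, -0.7, -0.5]
gripper_width: 0.273
t: 18.8
eef_pos: [0.5567, -0.1547, 0.0816]
tool_rot: [-180.0, -0.3, 77.9]
ft_force: [-0.4, -0.9, 0.0]
gripper_width: 0.486
t: 19.47
eef_pos: [0.5466, -0.2092, 0.2545]
tool_rot: [179.7, -0.2, 77.8]
ft_force: [-0.1, 0.7, -0.4]
gripper_width: 0.493
t 19.4667 darkest (rad cw) [1.34 1.34 1.33 1.35 1.36 1.32 1.37 1.38 1.31 1.39 1.3  1.4 ] [17. 17. 17. 18. 19. 21. 21. 24. 26. 28. 32. 33.]
```

The needle reads 1.34 rad, well inside 1.06 to 1.94. I'll check once more after a short wait.

```bash
python3 -m jog '{"translation":[[0,0,10],[0,0,20],[0,0,20],[0,0,20],[0,0,20],[0,0,20],[0,0,20],[0,0,20]],"dr":[[0,0,0],[0,0,0],[0,0,0],[0,0,0],[0,0,0],[0,0,0],[0,0,0],[0,0,0]]}'
python3 needle.py w9; python3 - <<'E'
from h import *
w=cv2.imread('pics/w9.png')[0:300,130:390]; o,s=snap('side','s9.png')
s=cv2.resize(s[90:384,140:440,::-1],(440,431)); w=cv2.resize(w,(374,431))
cv2.imwrite('pics/fin.png',np.hstack([w,s])[:,:800])
E
```

```text
t: 20.18
eef_pos: [0.5455, -0.2076, 0.2718]
tool_rot: [-180.0, -0.3, 77.9]
ft_force: [-0.3, -0.3, 0.0]
gripper_width: 0.493
t 20.1833 darkest (rad cw) [1.34 1.35 1.34 1.33 1.36 1.37 1.32 1.38 1.31 1.39 1.3  1.4 ] [17. 18. 18. 20. 20. 23. 24. 26. 27. 30. 32. 34.]
```

View pics/fin.png

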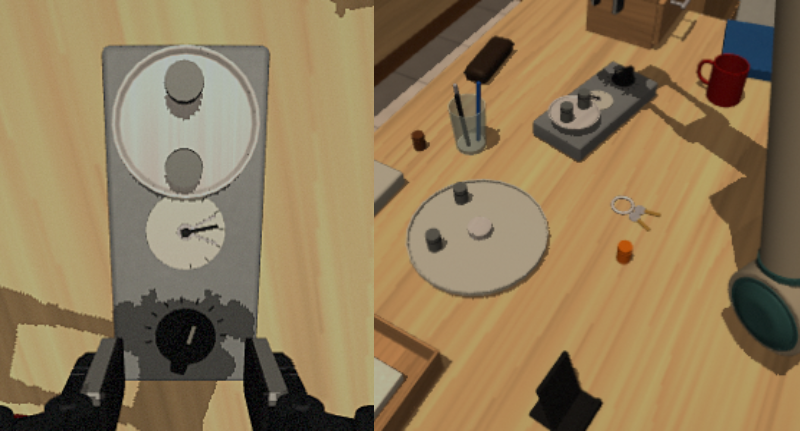

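The final picture shows the needle at (200,229), between the two tines, and the dial at notch 3. Two tubes stand on the pan, and everything else is where it was. I'll hand in now.

```bash
python3 -c "
from workcell import ctrl
print(ctrl.sign_off())"
```

```text
the job is handed in; nothing more can be done
None
```

The job is done and handed in at about 20 s on the robot's clock, well under the 72 s limit.

- **Dial:** I turned it clockwise to its stop, where the wrist torque rose to 1.05 N·m. I then turned it back 74° (three clicks) and let go. Both later pictures show the white line at the fourth tick, which is three clicks back.
- **Tubes:** I moved two to the pan, one at a time, each lowered with the pan's sinking and then released. The needle read 0.59 rad (about 59 g) after the first and 1.34 rad after the second. It still read 1.34 rad 0.7 s later, inside the 1.06–1.94 range.
- **Pan:** At rest it sinks about 11 mm of its 24 mm travel, so it stayed well short of the bottom. I worked this out from the needle reading and did not measure the pan itself.
- **Surroundings:** In the last pictures the mug, tumbler, keys, phone stand, tin, look-alikes and the other two tubes stand where they were. I checked this by eye only. The gripper was clear of everything.
- **Small deviations:** The fingers pressed lightly while closing, about 5 N at the dial (probably the skirt) and 6–7 N at each tube on the tray. No check failed.

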